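Jack up the pastry slab and hold it

TASK

The front levelling foot of the stone pastry slab is stuck and has to come clear of the table. First give its screw a squirt of release spray by pressing the canister's cap fully down and letting it spring back; then stand the little pump jack flat on the table with its saddle centred under the slab's lift pad (the tab marked with a raised arrowhead) and give the handle a full trial stroke, down and all the way back up. Then press the handle fully down again and finish while holding it there, the slab carried by the jack alone; leave the biscuit tray and the ring cutter where they are.

Things in the scene. Friction and masses are not known exactly. Their poses are not given: they have to be found in the camera images.
- stand: fixed rear stand of the pastry slab; origin on the table below the middle of the slab's front edge, x points away from the front edge under the slab (towards its rear), y along the front edge, z up. The white stone slab is 260 (x) by 360 (y) mm, its top 100 mm above the table.
- slab: the stone slab with its steel frame (about 7 kg), hinged at its two rear feet: its front can only be tipped up. Origin and axes as the stand's when down; the hinge line runs along y through (240, 0, 60) mm.
- lift_pad (a point): centre of the flat underside of the lift pad: a dark steel disc of 40 mm diameter under a 60 x 50 x 8 mm steel tab that sticks out 55 mm from the slab's front edge; a raised arrowhead on top of the tab. It faces down, 59 mm above the table, at (-30, -100) mm in the stand's frame, top of the tab at 73 mm. About 24 to 33 N lifts it.
- foot (a point): centre of the underside of the slab's single front foot, a 44 mm round rubber foot on a threaded steel stud with a brass nut, at (-20, 20) mm in the stand's frame; height 0 when it stands on the table.
- canister: fixed aluminium spray canister, 52 mm diameter on a 68 mm collar, 166 mm high with its cap, beside the foot; its spout points to the foot. Origin at the centre of its underside.
- cap_top (a point): centre of the top of the canister's white round cap (28 mm diameter, 20 mm high), 166 mm above the table when up.
- spray_cap (a joint): how far the cap is pressed down (m): 0 up, 0.006 fully down; sprung, about 2.5 N to start and 7 N fully down.
- jack: loose pump jack, 0.76 kg: grey base plate 235 x 80 x 10 mm (x from -130 to +105 mm), on it a grip block (the pump body) 36 (x) x 34 (y) mm that rises to 80 mm, the saddle post at x = +80 mm and the handle at the -x end. Origin at the centre of the grip block on the underside of the base; x points from handle to saddle, z up.
- saddle_top (a point): centre of the flat top of the jack's saddle, a 34 mm dark steel disc at (80, 0) mm in the jack's frame; 50 mm above the table when down. It rises 40 mm per rad of handle travel, so it meets the pad after 9 mm and goes up to 22 mm.
- pump_handle (a joint): handle travel (rad): 0 up (handle slopes 0.50 rad above level), grows as it is pressed, 0.55 fully down (0.05 rad below level). Returns up by itself when let go. Pressing the paddle takes about 3 N until the saddle meets the pad, then about 12 to 17 N.
- handle_paddle (a point): centre of the top face of the 36 x 36 x 10 mm rubber paddle at the handle's end. The handle is a 14 mm wide bar pivoted about the jack's y axis at (-22, 0, 52) mm in the jack's frame; the paddle's centre is 105 mm from the pivot, its top face 5 mm above the bar's centre line.
- tray: loose wooden tray 200 x 120 x 35 mm with two biscuits in it; bystander, origin at the centre of its underside
- cutter: loose steel ring cutter, 64 mm diameter, 35 mm high, in front of the foot; bystander, origin at the centre of its underside
Not all that is in view belongs to the job. What is shaped like the canister but purple is not meant.

How it is judged:
By the outcome, as a careful person would: the job done as asked, in the order asked, and still so for the second after the job is handed in, while the arm keeps its last pose, push and grip.
It also fails if it takes over 72 s, if anything falls off the work surface, if the arm or the gripper's body presses on something with over 40 N, if the wrist force passes 120 N, or if a joint passes its speed limit or range.

ROBOT

A 6-joint arm with a two-finger parallel gripper is mounted at the origin on the work surface. World frame = base frame: x ahead of the robot, y to its left, z up, the work surface at z = 0. Lengths are in m, angles in degrees, forces in N, time in s.
With the tool pointing down it reaches from about 0.25 to 0.725 m from the base axis. Payload 9.7 kg.
Tool frame: the origin (TCP) lies at the very end of the fingers, on their centre line; the grasp point (between the pads) lies 19 mm behind it; z points along the fingers, y is the line along which they close (so a half turn about z gives the same grasp; the last joint's range is limited). The gripper opens to 85 mm and grips with 20 to 120 N. Pads are 22 mm wide; open, the fingers measure 114 mm over their backs; the gripper's body (76 mm by 85 mm) begins 54 mm behind the grasp point. The pads swing forward as they close: fully open they stand 13 mm farther back than shut.
Start: joints at [0, 4.979, 10.078, 95.1, 0, 90], TCP at [0.55, -0, 0.231] pointing down, gripper open.
Joint ranges: [-179.16, 179.16], [-48.56, 103.87], [-65.8, 70.77], [-126.05, 130.52], [-82.76, 87.17], [-180, 180]. Speed limits (degrees/s): [127.2, 127.2, 147.25, 180, 180, 180].

INTERFACE

Orientations are given as [roll, pitch, yaw] about the fixed x, y, z axes, in that order (R = Rz(yaw) Ry(pitch) Rx(roll)).
In Python, from workcell import bot gives the robot as it stands.
- The arm moves only by the tool step_arm, never from a script. Its argument "targets" is a list of rows, each a list of 3 entries, a list of its own where there are three numbers: the opening, from 0 (shut) to 1 (fully open), then the shift along the world's x, y, z in mm, then the turn, a rotation vector about the world's x, y, z in rad. In form: [[grip, [tx, ty, tz], [wx, wy, wz]], ...]. A call has 1 to 8 rows; each row is the pose to reach, as a shift and turn from the pose commanded when the call began; what a row does not reach only later rows make up. A row lasts 1/10 s, in which the tool goes at most 50 mm and 8.59 degrees, less where a joint would pass 70% of its speed; a pose out of reach is approached as far as the arm can. A call with a gripper value outside its range is refused whole. The fingers move at their own pace and stop on an object; "force" is the grip in N (left out, the last holds). Time passes only in rows, so rows that repeat a pose let the fingers close. It gives the time, the measured TCP pose, the force, the opening and the grip force at its end, in the units of the state.
- bot.get_obs(): the state, without advancing time (a new reading comes with each control period).
- bot.camera(name): name is "scene" or "side" or "wrist"; returns (picture, depth): 420x560x3 uint8, red, green, blue; 420x560 float32, m along the optical axis (not along the pixel's ray), 0 where there is no reading.
- bot.camera_params(name): a dict with "K" (3x3 intrinsics, pixels), "k1" (the pictures are not rectified: a ray, as slopes to the right and down, at radius r is drawn at 1 + k1 r^2 times it, then the intrinsics apply), "R" (3x3) and "t" (3): a world point X has camera coordinates R X + t. Camera axes: x right, y down, z forward; pixel columns grow to the right and rows downward; lengths in m; the calibration is good to about 2 mm. A picture is of the moment at which its call begins: read the wrist's pose just before it. camera_params takes no time and is no camera call; for the wrist camera it gives the pose at the moment of the call.
- bot.job_done(): hands the job in; it is judged then, once.
The state is a dict: "time": time; "q": joint angles; "qd": joint speeds; "joint_efforts": joint torques, N m; "ee_pos": TCP position; "tcp_rot": TCP orientation; "wrist_force": force on the tool from outside, world axes, zero at the start; "torque": the same for the moment, N m; "opening": finger opening in m; "grasp_force": force on a finger pad.
Only numpy, scipy, OpenCV 4.12 (cv2) and the standard library are available. Lean on these libraries where they do the work, as an engineer would, in place of code of your own. Each camera call takes 0.05 s, during which the arm holds its last target. There are 200 camera calls.

## Working session

There is one attempt and no reset: what is moved stays moved. The work goes in short steps, Python scripts to look and compute and a tool call to move; the robot and the scene stay as the last step left them, time stands still between calls to the robot, and variables do not carry over. Pictures are saved under pics/ and viewed, at most 13 in all, crops included, and the job is handed in when it is done.

Besides the shell and the picture viewer there is one more tool, called by a JSON object that holds its "method" and its "body". step_arm: Moves the arm, as the interface text tells. Its arguments: {"type":"object","properties":{"targets":{"type":"array","items":{"type":"array"}},"force":{"type":"number"}},"required":["targets"]}

```bash
mkdir -p pics
cat > h.py <<'E'
import numpy as np, cv2
from workcell import bot
def snap(n,f):
    p=bot.camera_params(n); im,d=bot.camera(n)
    cv2.imwrite(f'pics/{f}.png',im[:,:,::-1]); np.savez(f'pics/{f}.npz',im=im,d=d,**{k:np.array(v) for k,v in p.items()})
def ray(p,uv):
    K=p['K'];k=float(p['k1'])
    uv=np.atleast_2d(np.array(uv,float))
    n=cv2.undistortPoints(uv[:,None],K,np.array([k,0,0,0]))[:,0]
    return np.c_[n,np.ones(len(n))]
def dep(f,uv):
    p=np.load(f'pics/{f}.npz'); r=ray(p,uv)
    out=[]
    for (u,v),x in zip(uv,r):
        w=p['d'][int(v)-1:int(v)+2,int(u)-1:int(u)+2]; z=np.median(w[w>0]) if (w>0).any() else np.nan
        out.append(p['R'].T@(x*z-p['t']))
    return np.array(out)
def atz(f,uv,z):
    p=np.load(f'pics/{f}.npz'); r=ray(p,uv)@p['R']; c=-p['R'].T@p['t']
    return c+r*((np.array(z)-c[2])/r[:,2])[:,None]
def tri(fa,ua,fb,ub):
    A=[];
    P=[]
    for f,u in((fa,ua),(fb,ub)):
        p=np.load(f'pics/{f}.npz'); r=ray(p,[u])[0]@p['R']; r/=np.linalg.norm(r); c=-p['R'].T@p['t']
        M=np.eye(3)-np.outer(r,r); A.append(M);P.append(M@c)
    X=np.linalg.solve(A[0]+A[1],P[0]+P[1]); return X
def cloud(f):
    p=np.load(f'pics/{f}.npz'); v,u=np.nonzero(p['d']>0)
    r=ray(p,np.c_[u,v])*p['d'][v,u][:,None]
    return (r-p['t'])@p['R'],p['im'][v,u],u,v
E
python3 - <<'E'
from h import *
snap('scene','s0');snap('side','d0');snap('wrist','w0')
for f in('s0','d0','w0'):
    p=np.load(f'pics/{f}.npz');print(f,-p['R'].T@p['t'],p['R'][2])
a=[cv2.imread(f'pics/{f}.png') for f in('s0','d0')]
print(bot.get_obs())
E
```

```text
s0 [ 1.02715147 -0.61532267  0.95006337] [-0.44704038  0.53885957 -0.71399248]
d0 [ 0.36069352 -0.93799069  0.80764004] [ 0.12069211  0.80932006 -0.57483428]
w0 [0.54907439 0.06544375 0.37388595] [-0.00278537 -0.26143157 -0.96521799]
{'time': 0.15, 'q': array([ 1.99858625e-03,  5.00622810e+00,  1.00452125e+01,  9.50986449e+01,
       -1.52942841e-03,  9.00014311e+01]), 'qd': array([ 0.06930803, -0.09921037,  0.12205886,  0.03911627,  0.0817864 ,
       -0.07146055]), 'joint_efforts': array([-3.04631758e-03, -5.20762289e+01,  4.65044117e+01,  1.38444663e-02,
       -2.16874664e-04, -1.82086734e-05]), 'ee_pos': array([5.49836734e-01, 1.15716908e-05, 2.30726163e-01]), 'tcp_rot': array([-1.79940340e+02,  1.53091776e-03,  9.00005691e+01]), 'wrist_force': array([ 0.41656335, -0.0438826 , -0.62591227]), 'torque': array([-0.03633317,  0.02259506, -0.01593717]), 'grasp_force': 0.0, 'opening': 0.08584914943604022}
```

View pics/s0.png

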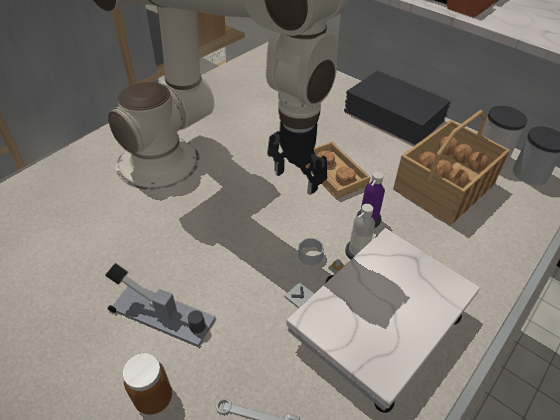

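View pics/d0.png

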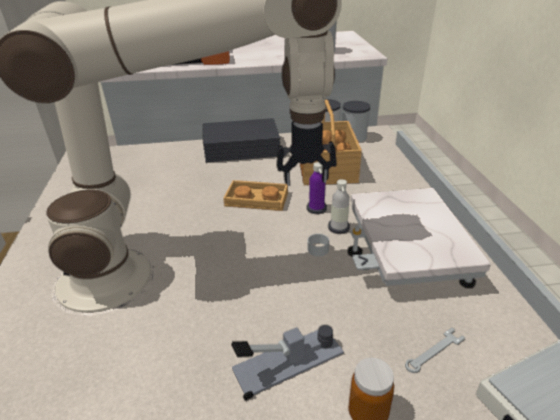

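The scene shows the jack (grip block ~(165,303), saddle (197,318), paddle (117,272)), the silver canister's cap at (367,209), the tab at (299,295), the cutter at (311,250) and the slab at right. The side view shows the same things: jack (290,345), cap (342,185), tab (366,261). I'll enlarge both.

Run:
```python
import cv2,numpy as np
a=cv2.imread('pics/s0.png');b=cv2.imread('pics/d0.png')
def c(im,x,y,w,h,W,H): return cv2.resize(im[y:y+h,x:x+w],(W,H),interpolation=cv2.INTER_CUBIC)
top=np.hstack([c(a,95,250,133,100,400,300),c(a,280,190,133,100,400,300)])   # x3
# second: side x3
bot=np.hstack([c(b,225,310,133,100,400,300),c(b,290,170,133,100,400,300)])
cv2.imwrite('pics/c0.png',np.vstack([top,bot]))
from h import *
P,C,u,v=cloud('s0')
# slab top points
m=(abs(P[:,2]-.1)<.004)&(u>285)&(u<480)&(v>230)&(v<410)
r=cv2.minAreaRect((P[m,:2]*1000).astype(np.float32));print('slab',r,cv2.boxPoints(r))
for f in('s0','d0'):
  print(f,dep(f,[(367,208),(299,295),(165,298),(197,316),(117,271)] if f=='s0' else [(342,184),(366,261),(292,338),(325,330),(242,349)]))
```

```text
slab ((821.1576538085938, -34.17091369628906), (363.5718688964844, 306.7507019042969), 87.79528045654297) [[ 660.9025  -209.9219 ]
 [ 967.4261  -221.72266]
 [ 981.4128   141.58008]
 [ 674.8892   153.38083]]
s0 [[ 0.68095867  0.11328131  0.16645928]
 [ 0.68051674 -0.13238829  0.07659564]
 [ 0.46854219 -0.33626961  0.08051164]
 [ 0.53849531 -0.31001172  0.05120514]
 [ 0.3502144  -0.3708725   0.1068084 ]]
d0 [[ 0.67852106  0.1050609   0.16205777]
 [ 0.68354357 -0.1331416   0.07307417]
 [ 0.45615919 -0.34639798  0.07743539]
 [ 0.53569829 -0.31229422  0.04717378]
 [ 0.35158381 -0.37918061  0.10562153]]
```

View pics/c0.png

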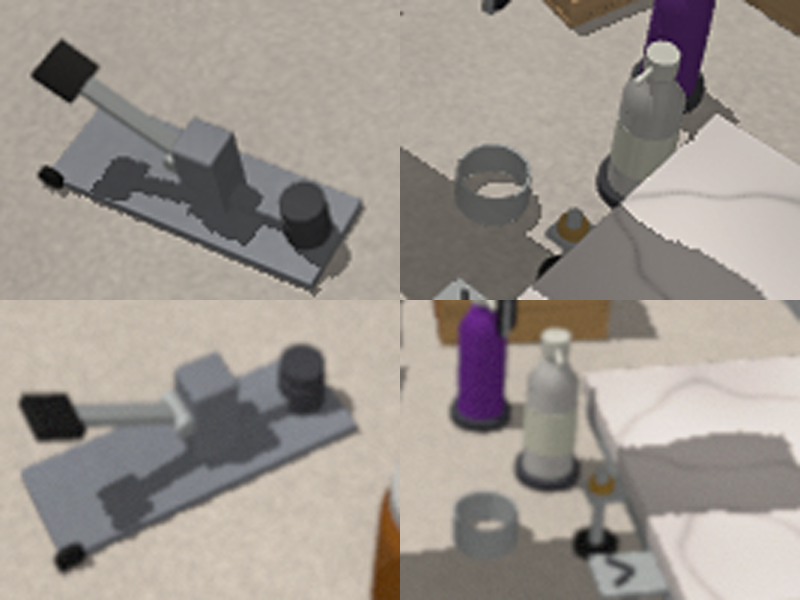

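The crop gives cap top at scene (367.3,207.3) and side (342.3,182.7), block top (163.3,297.3)/(294,336), saddle (196.7,315.3)/(325.3,330), paddle (116.3,273.3)/(242.3,348.3). The tab's arrowhead sits just left of the slab corner, and the foot's nut is near scene (471/3…) beside the canister.

Run:
```python
from h import *
for n,a,b in [('cap',(367.3,207.3),(342.3,182.7)),('block',(163.3,297.3),(294,336)),('saddle',(196.7,315.3),(325.3,330)),('paddle',(116.3,273.3),(242.3,348.3)),('nut',(471.,0),(0,0))][:4]:
    print(n,tri('s0',a,'d0',b).round(4))
from scipy.optimize import minimize
for f in('s0','d0'):
    p=np.load(f'pics/{f}.npz'); P,C,u,v=cloud(f)
    m=(abs(P[:,2]-.1)<.006)&(P[:,0]>.6)&(P[:,1]<.2)&(P[:,1]>-.3)
    I=np.zeros((420,560),np.uint8); I[v[m],u[m]]=1
    I=cv2.morphologyEx(I,cv2.MORPH_CLOSE,np.ones((5,5),np.uint8));I=cv2.morphologyEx(I,cv2.MORPH_OPEN,np.ones((9,9),np.uint8))
    n,L,S,_=cv2.connectedComponentsWithStats(I); k=1+np.argmax(S[1:,4]); c=cv2.findContours((L==k).astype(np.uint8),0,2)[0][0][:,0]
    X=atz(f,c,.1)[:,:2]*1000
    r=cv2.minAreaRect(X.astype(np.float32));print(f,r)
    M=(abs(P[:,2]-.0745)<.008)&(P[:,0]>.6)&(P[:,0]<.72)&(P[:,1]<-.07)&(P[:,1]>-.2)
    print('tab',M.sum(),P[M].mean(0),cv2.minAreaRect((P[M,:2]*1000).astype(np.float32)))
    # fit ground plane & cutter
    G=(abs(P[:,2])<.02)&(P[:,0]>.45)&(P[:,0]<.65)&(P[:,1]<-.1)&(P[:,1]>-.25);print('ground',np.median(P[G,2]))
    T=(P[:,2]>.028)&(P[:,2]<.045)&(P[:,0]>.5)&(P[:,0]<.66)&(abs(P[:,1])<.1)
    print('cutter',T.sum(),P[T].min(0),P[T].max(0))
    B=(abs(P[:,2]-.01)<.004)&(P[:,0]>.3)&(P[:,0]<.62)&(P[:,1]<-.24)&(P[:,1]>-.45)
    print('base',cv2.minAreaRect((P[B,:2]*1000).astype(np.float32)))
    w=[cv2.imread(f'pics/{x}.png') for x in('w0',)][0]
s=cv2.imread('pics/s0.png')[270:330,270:350];d=cv2.imread('pics/d0.png')[230:290,330:410]
cv2.imwrite('pics/c1.png',np.hstack([cv2.resize(x,(400,300),interpolation=2) for x in(s,d)]))
```

```text
cap [0.6807 0.1156 0.1629]
block [ 0.4611 -0.3368  0.0734]
saddle [ 0.5357 -0.3096  0.0467]
paddle [ 0.352  -0.3751  0.1033]
s0 ((841.3885498046875, -36.990875244140625), (363.6930236816406, 268.060791015625), 88.04512786865234)
tab 405 [ 0.67796008 -0.13123189  0.07347505] ((677.4368896484375, -129.53457641601562), (51.308326721191406, 47.0037727355957), 88.23204803466797)
ground 5.216327331234198e-05
cutter 154 [ 0.56183127 -0.01034145  0.02802931] [0.62583619 0.05579209 0.03947555]
base ((468.03375244140625, -339.0203857421875), (190.81593322753906, 298.21734619140625), 84.20156860351562)
d0 ((841.3143310546875, -40.83612060546875), (364.3424072265625, 262.9433898925781), 87.59664154052734)
tab 382 [ 0.68612561 -0.13292072  0.07247525] ((682.514892578125, -134.5190887451172), (128.67477416992188, 59.233821868896484), 87.88499450683594)
ground -0.0010190241244676995
cutter 109 [ 0.56095119 -0.01032644  0.02801787] [0.65983496 0.09842615 0.03654208]
base ((444.75323486328125, -344.84063720703125), (239.72198486328125, 82.57525634765625), 18.749374389648438)
```

View pics/c1.png

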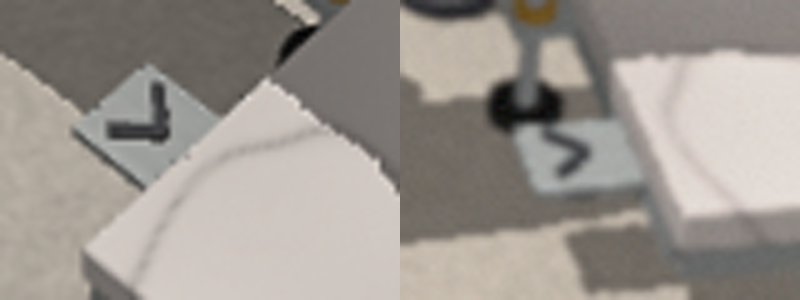

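The crop shows the tab's outer corners at scene (300,283.2), (284.4,296.4) and side (353,255), (357,268.6). All measurements are consistent: jack yaw ≈ 20°, pad ≈ (0.678,-0.132), cap ≈ (0.680,0.115,0.166). Now to above the cap, fingers shut.

{"method": "step_arm", "body": {"targets": [[0, [40, 30, 10], [0, 0, 0]], [0, [80, 65, 10], [0, 0, 0]], [0, [110, 95, 10], [0, 0, 0]], [0, [130, 112, 10], [0, 0, 0]], [0, [130, 112, 10], [0, 0, 0]], [0, [130, 112, 10], [0, 0, 0]], [0, [130, 112, 10], [0, 0, 0]]]}}

```text
time: 0.85
ee_pos: [0.6795, 0.1114, 0.2416]
tcp_rot: [-180.0, 0.0, 90.0]
wrist_force: [-0.2, -0.9, 0.8]
opening: 0.0001
grasp_force: 0.0
```

Run:
```python
from h import *
print('tab+',tri('s0',(300,283.2),'d0',(353,255)),'tab-',tri('s0',(284.4,296.4),'d0',(357,268.6)))
print(atz('s0',[(300,283.2),(284.4,296.4)],.073),atz('d0',[(353,255),(357,268.6)],.073))
snap('wrist','w1'); o=bot.get_obs();print(o['ee_pos'],o['q'],o['tcp_rot'],o['wrist_force'])
P,C,u,v=cloud('w1')
M=(abs(P[:,2]-.165)<.006)&(abs(P[:,0]-.68)<.04)&(abs(P[:,1]-.115)<.04)
print(M.sum(),P[M].mean(0),P[M].min(0),P[M].max(0))
```

```text
tab+ [ 0.65888121 -0.10202563  0.07013817] tab- [ 0.65487555 -0.15185936  0.06783256]
[[ 0.66042869 -0.10420452  0.073     ]
 [ 0.65721637 -0.15480299  0.073     ]] [[ 0.65761505 -0.10459907  0.073     ]
 [ 0.65276637 -0.15705216  0.073     ]]
[0.67950059 0.11122046 0.24197539] [ 9.29757433e+00  2.62740439e+01  3.72909968e+01  1.00985063e+02
 -4.46121057e-03  9.93423294e+01] [ 1.79967809e+02 -7.74734398e-04  8.99552439e+01] [ 0.02203263 -0.2875829   0.58324074]
1076 [0.6778031  0.11719949 0.1661977 ] [0.66440313 0.09932616 0.15902917] [0.69146689 0.1300166  0.16821738]
```

View pics/w1.png

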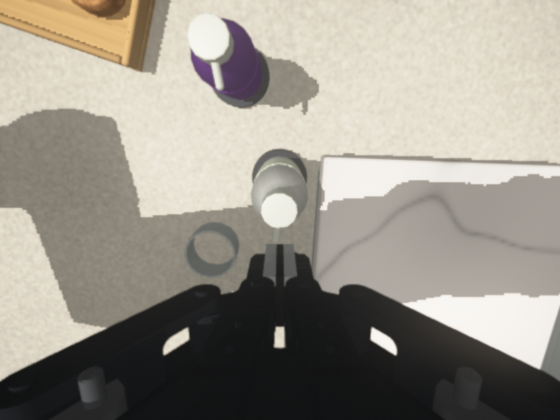

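The wrist view shows the white cap centred at (279,211), just ahead of the shut fingers, with the purple one well away. Cap ≈ (0.678,0.116,0.166). Descending and pressing.

{"method": "step_arm", "body": {"targets": [[0, [-2, 4, -35], [0, 0, 0]], [0, [-2, 4, -60], [0, 0, 0]], [0, [-2, 4, -72], [0, 0, 0]], [0, [-2, 4, -76], [0, 0, 0]], [0, [-2, 4, -79], [0, 0, 0]], [0, [-2, 4, -81], [0, 0, 0]], [0, [-2, 4, -82], [0, 0, 0]], [0, [-2, 4, -82], [0, 0, 0]]]}}

```text
time: 1.7
ee_pos: [0.6783, 0.1157, 0.1611]
tcp_rot: [179.9, 0.0, 90.0]
wrist_force: [-3.2, -3.2, 6.3]
opening: 0.0
grasp_force: 3.1
```

{"method": "step_arm", "body": {"targets": [[0, [0, 0, -1], [0, 0, 0]], [0, [0, 0, -2], [0, 0, 0]], [0, [0, 0, -3], [0, 0, 0]], [0, [0, 0, -3], [0, 0, 0]]]}}

```text
time: 2.1
ee_pos: [0.6783, 0.1157, 0.16]
tcp_rot: [179.8, -0.0, 90.0]
wrist_force: [-7.9, -2.6, 15.4]
opening: -0.0002
grasp_force: 7.6
```

{"method": "step_arm", "body": {"targets": [[0, [0, 0, 15], [0, 0, 0]], [0, [0, 0, 55], [0, 0, -0.05]], [1, [-10, -30, 90], [0, 0, -0.2]], [1, [-40, -70, 90], [0, 0, -0.35]], [1, [-70, -110, 90], [0, 0, -0.5]], [1, [-95, -150, 90], [0, 0, -0.64]], [1, [-120, -190, 90], [0, 0, -0.78]], [1, [-145, -230, 90], [0, 0, -0.92]]]}}

```text
time: 2.9
ee_pos: [0.5323, -0.1154, 0.2474]
tcp_rot: [179.9, -0.1, 37.0]
wrist_force: [1.1, -0.4, 0.7]
opening: 0.0847
grasp_force: 0.0
```

{"method": "step_arm", "body": {"targets": [[1, [-20, -45, 0], [0, 0, -0.08]], [1, [-40, -90, 0], [0, 0, -0.16]], [1, [-52, -130, -10], [0, 0, -0.23]], [1, [-62, -170, -20], [0, 0, -0.302]], [1, [-72, -220, -30], [0, 0, -0.302]], [1, [-72, -223, -40], [0, 0, -0.302]], [1, [-72, -223, -40], [0, 0, -0.302]], [1, [-72, -223, -40], [0, 0, -0.302]]]}}

```text
time: 3.7
ee_pos: [0.4613, -0.3365, 0.2069]
tcp_rot: [180.0, -0.0, 20.0]
wrist_force: [0.1, -0.3, 0.0]
opening: 0.0856
grasp_force: 0.0
```

Run:
```python
from h import *
snap('wrist','w2'); o=bot.get_obs();print(o['time'],o['ee_pos'],o['q'],o['tcp_rot'],o['wrist_force'])
P,C,u,v=cloud('w2')
for n,z,xy,r in(('block',.080,(.461,-.337),.05),('saddle',.050,(.536,-.31),.03)):
    M=(abs(P[:,2]-z)<.006)&(np.hypot(P[:,0]-xy[0],P[:,1]-xy[1])<r)
    if M.sum()>20: print(n,M.sum(),np.median(P[M,2]),cv2.minAreaRect((P[M,:2]*1000).astype(np.float32)))
```

```text
3.75 [ 0.46158944 -0.33615511  0.20729193] [-3.60724272e+01  7.37910833e+00  1.00205589e+01  9.25772722e+01
  1.65036944e-02  1.23881333e+02] [ 1.79955920e+02 -4.94790969e-02  2.00462680e+01] [-0.31060066  0.89223302  0.36413469]
block 1410 0.08052183139326846 ((457.6407165527344, -338.92059326171875), (36.21192169189453, 33.942405700683594), 18.261667251586914)
saddle 1068 0.050571828987909045 ((533.4227294921875, -313.8003234863281), (33.196044921875, 33.137107849121094), 64.45026397705078)
```

View pics/w2.png

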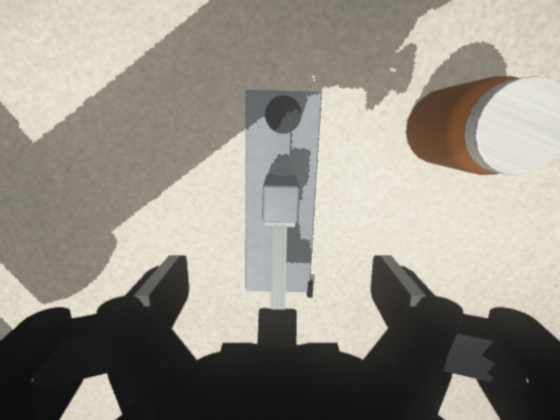

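The wrist view shows the jack squarely below: block top at (281,203), saddle (283,114), jar off to the right. Wrist depth gives block (0.4576,-0.3389), yaw 18.3°, 36×34 mm as specified.

{"method": "step_arm", "body": {"targets": [[1, [-3.5, -2, -40], [0, 0, -0.03]], [1, [-3.5, -2, -80], [0, 0, -0.03]], [1, [-3.5, -2, -120], [0, 0, -0.03]], [1, [-3.5, -2, -150], [0, 0, -0.03]], [1, [-3.5, -2, -166], [0, 0, -0.03]], [1, [-3.5, -2, -166], [0, 0, -0.03]], [1, [-3.5, -2, -166], [0, 0, -0.03]]]}}

```text
time: 4.45
ee_pos: [0.4585, -0.3384, 0.0417]
tcp_rot: [179.9, -0.1, 18.4]
wrist_force: [0.5, -0.5, 0.6]
opening: 0.0853
grasp_force: 0.0
```

{"method": "step_arm", "body": {"targets": [[0, [0, 0, 0], [0, 0, 0]], [0, [0, 0, 0], [0, 0, 0]], [0, [0, 0, 0], [0, 0, 0]], [0, [0, 0, 0], [0, 0, 0]], [0, [0, 0, 0], [0, 0, 0]], [0, [0, 0, 0], [0, 0, 0]], [0, [0, 0, 0], [0, 0, 0]]], "force": 70}}

```text
time: 5.15
ee_pos: [0.4577, -0.339, 0.0411]
tcp_rot: [180.0, -0.0, 18.3]
wrist_force: [-1.5, 3.3, 5.9]
opening: 0.0333
grasp_force: 70.5
```

{"method": "step_arm", "body": {"targets": [[0, [0, 0, 8], [0, 0, 0]], [0, [0, 0, 15], [0, 0, 0]], [0, [10, 30, 15], [0, 0, -0.04]], [0, [28, 65, 15], [0, 0, -0.08]], [0, [46, 100, 15], [0, 0, -0.12]], [0, [64, 135, 15], [0, 0, -0.145]], [0, [82, 170, 15], [0, 0, -0.145]], [0, [84, 185, 15], [0, 0, -0.145]]]}}

```text
time: 5.95
ee_pos: [0.5428, -0.1512, 0.0551]
tcp_rot: [-179.9, -0.0, 10.1]
wrist_force: [-0.2, -0.8, -7.6]
opening: 0.0331
grasp_force: 72.5
```

{"method": "step_arm", "body": {"targets": [[0, [0, 0, 0], [0, 0, 0]], [0, [0, 0, 0], [0, 0, 0]], [0, [0, 0, 0], [0, 0, 0]]]}}

```text
time: 6.25
ee_pos: [0.5411, -0.1549, 0.0552]
tcp_rot: [180.0, 0.0, 9.9]
wrist_force: [0.6, 0.3, -7.3]
opening: 0.0333
grasp_force: 72.5
```

```bash
cat > m.py <<'E'
from h import *
import sys
f=sys.argv[1]
snap('wrist',f); o=bot.get_obs();print(o['time'],o['ee_pos'],o['q'].round(1),o['tcp_rot'],o['wrist_force'],o['opening'])
P,C,u,v=cloud(f); e=o['ee_pos']
a=np.radians(o['tcp_rot'][2]); s=e[:2]+.08*np.array([np.cos(a),np.sin(a)])
for n,z0,z1,xy,r in(('saddle',.045,.069,s,.022),('tab',.0705,.078,(.677,-.131),.045)):
    M=(P[:,2]>z0)&(P[:,2]<z1)&(np.hypot(P[:,0]-xy[0],P[:,1]-xy[1])<r)
    if M.sum()>20: print(n,M.sum(),np.median(P[M,2]),cv2.minAreaRect((P[M,:2]*1000).astype(np.float32)))
M=(abs(P[:,2]-.1)<.004)&(P[:,0]>.68)
if M.sum()>100:
    # front edge line: min x per y-bin
    b=np.arange(-.2,.1,.01);q=[(P[M,0][(P[M,1]>y)&(P[M,1]<y+.01)].min(),y+.005) for y in b if ((P[M,1]>y)&(P[M,1]<y+.01)).sum()>20]
    q=np.array(q); print('edge', np.polyfit(q[:,1],q[:,0],1),len(q),'ymin',P[M,1].min())
M=(abs(P[:,2]-e[2]+.041-.01)<.008)&(P[:,0]<e[0]+.13)&(P[:,0]>e[0]+.03)&(abs(P[:,1]-e[1])<.07)
if M.sum()>100:
    A=np.c_[P[M,:2]-e[:2],np.ones(M.sum())]; c=np.linalg.lstsq(A,P[M,2],rcond=None)[0]; print('base plane',c,M.sum())
E
python3 m.py w3
```

```text
6.3 [ 0.54111787 -0.15500928  0.05526747] [-16.    7.   -7.2  75.8  -0.  154.1] [1.79989981e+02 1.58328035e-02 9.88048159e+00] [ 1.13150291  0.13352924 -6.67335593] 0.033499425811527254
saddle 5812 0.06462643901124678 ((619.4439086914062, -141.73446655273438), (34.77268600463867, 33.74551773071289), 24.043699264526367)
base plane [-0.00342406  0.00263223  0.024845  ] 12902
```

View pics/w3.png

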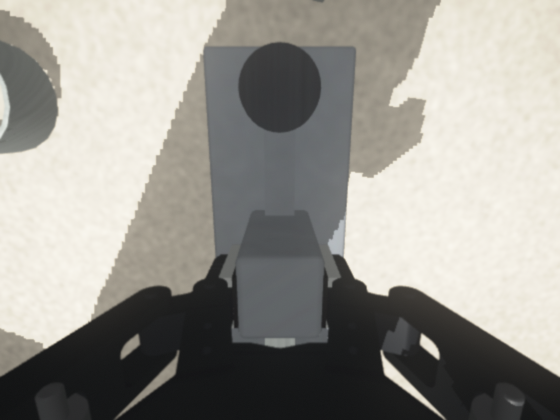

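The view shows the jack held level, saddle at (280,87), and the cutter at the left edge well clear. The tab is still out of frame, so I'll lower to about 5 mm clearance and slide in.

{"method": "step_arm", "body": {"targets": [[0, [0, 0, -5], [0, 0, 0]], [0, [0, 2, -10], [0, 0, 0]], [0, [15, 5, -10], [0, 0, 0]], [0, [30, 8, -10], [0, 0, 0]], [0, [45, 10, -10], [0, 0, 0]], [0, [60, 10.5, -10], [0, 0, 0]], [0, [60, 10.5, -10], [0, 0, 0]], [0, [60, 10.5, -10], [0, 0, 0]]]}}

```text
time: 7.1
ee_pos: [0.601, -0.1435, 0.0444]
tcp_rot: [-180.0, 0.1, 10.0]
wrist_force: [-0.0, 0.3, -6.7]
opening: 0.033
grasp_force: 72.6
```

```bash
python3 m.py w4
```

```text
7.15 [ 0.60075995 -0.14354496  0.04462501] [-13.4  14.7   0.5  75.9  -0.  156.6] [-1.79969275e+02  7.48515859e-02  9.94404627e+00] [ 0.36638141 -1.25191005 -6.19938358] 0.03307460738211254
tab 22239 0.0736716664129989 ((681.4557495117188, -133.42404174804688), (58.788082122802734, 57.54435348510742), 87.83586883544922)
edge [0.05681562 0.71549243] 2 ymin -0.19985015525973493
base plane [-0.00877757  0.00291527  0.01424735] 4336
```

View pics/w4.png

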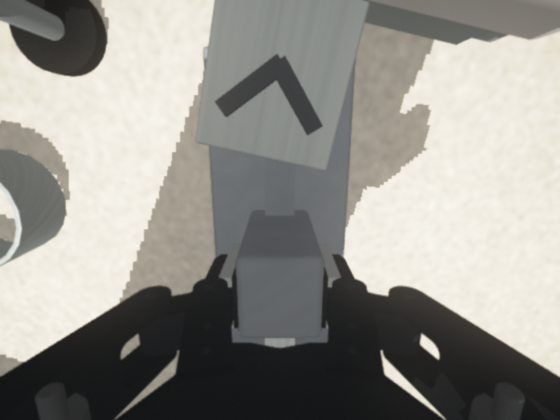

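The tab covers the saddle: its outer corners are at (197,143) and (327,168), and side edges run up to about (214,0) and (368,8).

Run:
```python
from h import *
X=atz('w4',[(197,143),(327,168),(214,2),(367,8)],.0735);print(X.round(4), dep('w4',[(200,140),(325,164)]))
d=X[1]-X[0];d/=np.linalg.norm(d);n=np.array([-d[1],d[0]]) if 0 else np.array([-d[1],d[0],0])
pad=(X[0]+X[1])/2+.025*n;print('w',np.linalg.norm(X[1]-X[0]),'pad',pad, 'yaw',np.degrees(np.arctan2(n[1],n[0])))
s=np.array([.6008,-.1435])+[.0783,.0133];print('saddle',s,'diff mm',(pad[:2]-s)*1000)
```

```text
[[ 0.6539 -0.1042  0.0735]
 [ 0.6532 -0.153   0.0735]
 [ 0.6996 -0.1051  0.0735]
 [ 0.7066 -0.1546  0.0735]] [[ 0.65516154 -0.10519703  0.07370895]
 [ 0.65455848 -0.15192638  0.07355099]]
w 0.048814779828123184 pad [ 0.67855168 -0.12891976  0.0735    ] yaw -0.7706666898348647
saddle [ 0.6791 -0.1302] diff mm [-0.54831576  1.28024208]
```

Saddle and pad agree within about 1.5 mm. Setting it down and releasing.

{"method": "step_arm", "body": {"targets": [[0, [-0.5, 0.5, -2], [0, 0, 0]], [0, [-0.5, 0.5, -4], [0, 0, 0]], [0, [-0.5, 0.5, -5], [0, 0, 0]], [0, [-0.5, 0.5, -5], [0, 0, 0]], [0, [-0.5, 0.5, -5], [0, 0, 0]]]}}

```text
time: 7.65
ee_pos: [0.6006, -0.143, 0.0411]
tcp_rot: [180.0, -0.0, 9.9]
wrist_force: [-5.4, 1.9, 0.5]
opening: 0.0334
grasp_force: 73.3
```

{"method": "step_arm", "body": {"targets": [[1, [0, 0, 0], [0, 0, 0]], [1, [0, 0, 0], [0, 0, 0]], [1, [0, 0, 0], [0, 0, 0]], [1, [0, 0, 0], [0, 0, 0]], [1, [0, 0, 0], [0, 0, 0]], [1, [0, 0, 0], [0, 0, 0]]]}}

```text
time: 8.25
ee_pos: [0.601, -0.143, 0.0403]
tcp_rot: [180.0, -0.0, 10.0]
wrist_force: [-0.2, -0.8, 0.4]
opening: 0.0852
grasp_force: 0.0
```

{"method": "step_arm", "body": {"targets": [[1, [0, 0, 30], [0, 0, 0]], [1, [0, 0, 70], [0, 0, 0]], [1, [0, 0, 110], [0, 0, 0]], [1, [0, 0, 140], [0, 0, 0]], [1, [-20, 0, 150], [0, 0, 0]], [1, [-20, 0, 150], [0, 0, 0]], [1, [-20, 0, 150], [0, 0, 0]]]}}

```text
time: 8.95
ee_pos: [0.5811, -0.1431, 0.1902]
tcp_rot: [180.0, -0.0, 9.9]
wrist_force: [0.2, 1.0, -0.8]
opening: 0.0853
grasp_force: 0.0
```

```bash
cat > b.py <<'E'
from h import *
import sys
f=sys.argv[1]
snap('wrist',f); o=bot.get_obs();print(o['time'],o['ee_pos'],o['tcp_rot'],o['wrist_force'])
P,C,u,v=cloud(f)
M=(abs(P[:,2]-.08)<.004)&(np.hypot(P[:,0]-.6,P[:,1]+.143)<.035)
r=cv2.minAreaRect((P[M,:2]*1000).astype(np.float32));print(M.sum(),np.median(P[M,2]),r)
E
python3 b.py w5
```

```text
9.0 [ 0.58108123 -0.1429667   0.18949938] [-1.79983436e+02  3.21977619e-02  9.95625236e+00] [ 0.20153367 -0.35660617 -0.24746303]
1664 0.08051921005619106 ((600.453369140625, -143.447021484375), (35.956138610839844, 33.586185455322266), 10.921234130859375)
```

View pics/w5.png

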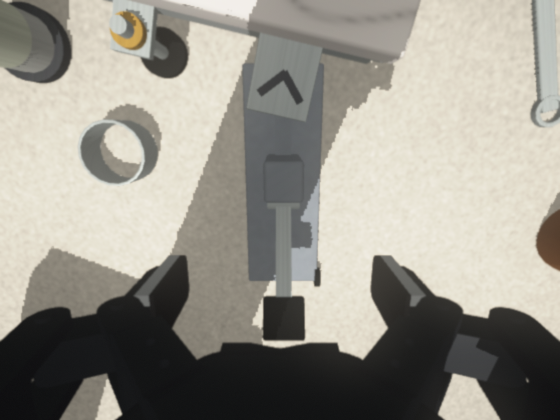

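The view shows the jack standing flat, saddle end under the tab (arrowhead at (281,85)), cutter (112,150) undisturbed, and the paddle at (284,318). Block at (0.6004,-0.1434), yaw ≈10°, so saddle and pad agree within 1 mm. Next, the fingers go above the paddle, shut.

{"method": "step_arm", "body": {"targets": [[0, [-40, -9, 0], [0, 0, 0]], [0, [-87, -19, -10], [0, 0, 0]], [0, [-87, -19, -25], [0, 0, 0]], [0, [-87, -19, -50], [0, 0, 0]], [0, [-87, -19, -70], [0, 0, 0]], [0, [-87, -19, -75], [0, 0, 0]], [0, [-87, -19, -75], [0, 0, 0]]]}}

```text
time: 9.7
ee_pos: [0.4936, -0.1618, 0.1141]
tcp_rot: [-179.9, 0.1, 10.0]
wrist_force: [0.0, -0.4, 0.3]
opening: -0.0001
grasp_force: 0.0
```

{"method": "step_arm", "body": {"targets": [[0, [0, 0, -8], [0, 0, 0]], [0, [-2, 0, -13], [0, 0, 0]], [0, [-5, -1, -19], [0, 0, 0]], [0, [-7, -1.3, -25], [0, 0, 0]], [0, [-9, -1.6, -31], [0, 0, 0]], [0, [-11, -2, -36], [0, 0, 0]], [0, [-12, -2.2, -40], [0, 0, 0]], [0, [-12, -2.2, -40], [0, 0, 0]]]}}

```text
time: 10.5
ee_pos: [0.483, -0.1643, 0.0763]
tcp_rot: [180.0, -0.2, 10.0]
wrist_force: [2.7, 1.8, 11.7]
opening: 0.0
grasp_force: 6.0
```

{"method": "step_arm", "body": {"targets": [[0, [-1, 0, -5], [0, 0, 0]], [0, [-1.5, -0.2, -10], [0, 0, 0]], [0, [-2, -0.3, -15], [0, 0, 0]], [0, [-2.5, -0.4, -20], [0, 0, 0]], [0, [-2.5, -0.4, -24], [0, 0, 0]], [0, [-2.5, -0.4, -27], [0, 0, 0]], [0, [-2.5, -0.4, -27], [0, 0, 0]]]}}

```text
time: 11.2
ee_pos: [0.4803, -0.1648, 0.0513]
tcp_rot: [179.9, -0.2, 10.0]
wrist_force: [-6.6, 3.4, 25.4]
opening: 0.0004
grasp_force: 12.9
```

```bash
cat > t.py <<'E'
from h import *
import sys
f=sys.argv[1]; snap('scene',f+'s'); snap('side',f+'d')
o=bot.get_obs();print(o['time'],o['ee_pos'],o['wrist_force'])
for g in(f+'s',f+'d'):
    P,C,u,v=cloud(g)
    M=(P[:,2]>.069)&(P[:,2]<.095)&(P[:,0]>.658)&(P[:,0]<.685)&(P[:,1]<-.108)&(P[:,1]>-.15)
    B=(abs(P[:,2]-.08)<.005)&(np.hypot(P[:,0]-.6,P[:,1]+.143)<.035)
    print(g,'tab z',M.sum(),np.median(P[M,2]) if M.sum() else 0,'block',B.sum(),cv2.minAreaRect((P[B,:2]*1000).astype(np.float32)) if B.sum()>5 else '')
    Q=(P[:,2]<.09)&(P[:,2]>.03)&(np.hypot(P[:,0]-.476,P[:,1]+.165)<.012)
E
python3 t.py x1
```

```text
11.3 [ 0.48033342 -0.16480113  0.05132636] [-6.30267894  2.87818093 25.40676232]
x1s tab z 197 0.08793084649063795 block 202 ((602.8494262695312, -144.3188018798828), (37.109825134277344, 34.874351501464844), 12.855729103088379)
x1d tab z 122 0.08653942054482373 block 135 ((601.8135986328125, -142.64212036132812), (36.51129150390625, 36.264892578125), 9.781465530395508)
```

The tab rose about 13 mm, so that was a full stroke. Now letting the handle come all the way back up.

{"method": "step_arm", "body": {"targets": [[0, [0.5, 0, 6], [0, 0, 0]], [0, [1, 0.2, 12], [0, 0, 0]], [0, [2, 0.4, 19], [0, 0, 0]], [0, [3, 0.5, 26], [0, 0, 0]], [0, [5, 0.8, 33], [0, 0, 0]], [0, [7.5, 1.2, 41], [0, 0, 0]], [0, [10, 1.6, 49], [0, 0, 0]], [0, [13, 2.2, 57], [0, 0, 0]]]}}

```text
time: 12.1
ee_pos: [0.4925, -0.1623, 0.1054]
tcp_rot: [-180.0, 0.0, 10.0]
wrist_force: [1.6, 1.0, 0.6]
opening: 0.0
grasp_force: 0.5
```

{"method": "step_arm", "body": {"targets": [[0, [1.5, 0.4, 10], [0, 0, 0]], [0, [1.5, 0.4, 20], [0, 0, 0]], [0, [1.5, 0.4, 20], [0, 0, 0]], [0, [1.5, 0.4, 20], [0, 0, 0]], [0, [1.5, 0.4, 20], [0, 0, 0]]]}}

```text
time: 12.6
ee_pos: [0.4937, -0.162, 0.1247]
tcp_rot: [-180.0, 0.0, 10.0]
wrist_force: [0.2, 0.7, -0.9]
opening: -0.0003
grasp_force: 0.0
```

```bash
python3 t.py x2
python3 - <<'E'
from h import *
for g in('x2s','x2d'):
    P,C,u,v=cloud(g)
    Q=(P[:,2]<.12)&(P[:,2]>.085)&(np.hypot(P[:,0]-.49,P[:,1]+.1625)<.03)&(C.max(1)<60); print(g,Q.sum(),P[Q].mean(0) if Q.sum() else '',P[Q].max(0) if Q.sum() else '')
cv2.imwrite('pics/c2.png',cv2.resize(cv2.imread('pics/x2d.png')[190:340,280:480],(800,600),interpolation=2))
E
```

```text
12.7 [ 0.49368159 -0.16194619  0.12474907] [-0.05378746 -0.41337587  0.33103126]
x2s tab z 188 0.07365629644832272 block 207 ((603.159912109375, -144.97891235351562), (35.5662841796875, 35.865806579589844), 13.892462730407715)
x2d tab z 114 0.07260472932374337 block 134 ((602.0265502929688, -144.95367431640625), (36.57871627807617, 37.05367660522461), 6.480510711669922)
x2s 179 [ 0.49489717 -0.16770413  0.10534986] [ 0.51087559 -0.14412519  0.11612514]
x2d 129 [ 0.48961928 -0.16959386  0.10598057] [ 0.50755311 -0.14423906  0.11512472]
```

View pics/c2.png

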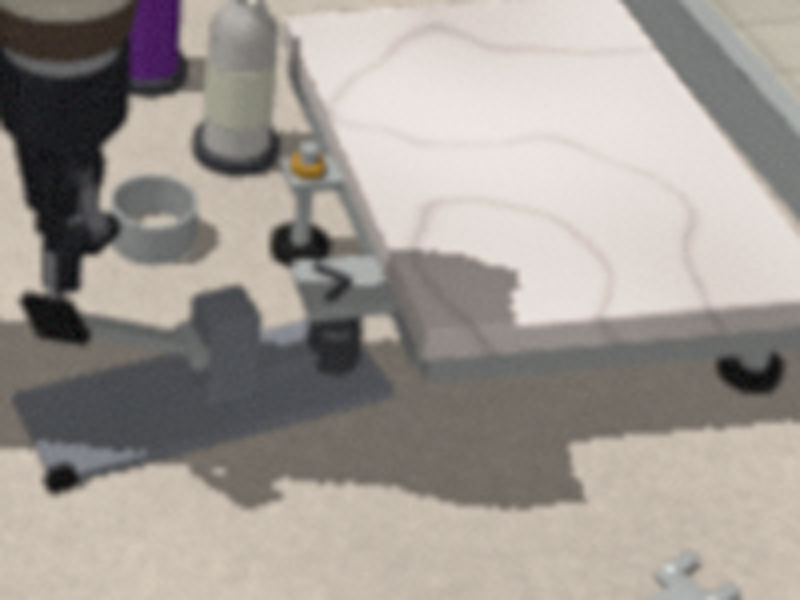

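The handle is back up (paddle at about z 0.106, crop (55,318)), the slab is down on its foot, and the saddle is still under the tab. Final press.

{"method": "step_arm", "body": {"targets": [[0, [0, 0, -16], [0, 0, 0]], [0, [-2, 0, -23], [0, 0, 0]], [0, [-5, -1, -29], [0, 0, 0]], [0, [-7, -1.3, -35], [0, 0, 0]], [0, [-9, -1.6, -41], [0, 0, 0]], [0, [-11, -2, -46], [0, 0, 0]], [0, [-12, -2.2, -50], [0, 0, 0]], [0, [-13, -2.3, -55], [0, 0, 0]]]}}

```text
time: 13.5
ee_pos: [0.4818, -0.1642, 0.0718]
tcp_rot: [180.0, -0.2, 10.0]
wrist_force: [-0.5, 3.9, 12.7]
opening: -0.0001
grasp_force: 6.4
```

{"method": "step_arm", "body": {"targets": [[0, [-0.5, -0.1, -5], [0, 0, 0]], [0, [-1, -0.2, -10], [0, 0, 0]], [0, [-1.5, -0.3, -15], [0, 0, 0]], [0, [-1.5, -0.3, -19], [0, 0, 0]], [0, [-1.5, -0.3, -22], [0, 0, 0]], [0, [-1.5, -0.3, -22], [0, 0, 0]], [0, [-1.5, -0.3, -22], [0, 0, 0]], [0, [-1.5, -0.3, -22], [0, 0, 0]]]}}

```text
time: 14.3
ee_pos: [0.48, -0.1646, 0.0513]
tcp_rot: [180.0, -0.2, 10.0]
wrist_force: [-8.9, 5.1, 25.9]
opening: 0.0001
grasp_force: 13.0
```

```bash
python3 t.py x3; python3 -c "
from h import *
print(bot.get_obs()['ee_pos'],bot.get_obs()['wrist_force'])
cv2.imwrite('pics/c3.png',cv2.resize(cv2.imread('pics/x3d.png')[190:340,280:480],(800,600),interpolation=2))"
```

```text
14.4 [ 0.47999298 -0.16453181  0.05127623] [-8.69331476  5.16979528 25.26862949]
x3s tab z 194 0.08798074737636186 block 197 ((603.2139282226562, -144.02450561523438), (36.73976135253906, 34.742218017578125), 9.523346900939941)
x3d tab z 119 0.08647953844046785 block 135 ((601.97265625, -144.0072021484375), (36.34740447998047, 35.283573150634766), 8.517313003540039)
[ 0.47999298 -0.16453181  0.05127623] [-8.69331476  5.16979528 25.26862949]
```

View pics/c3.png

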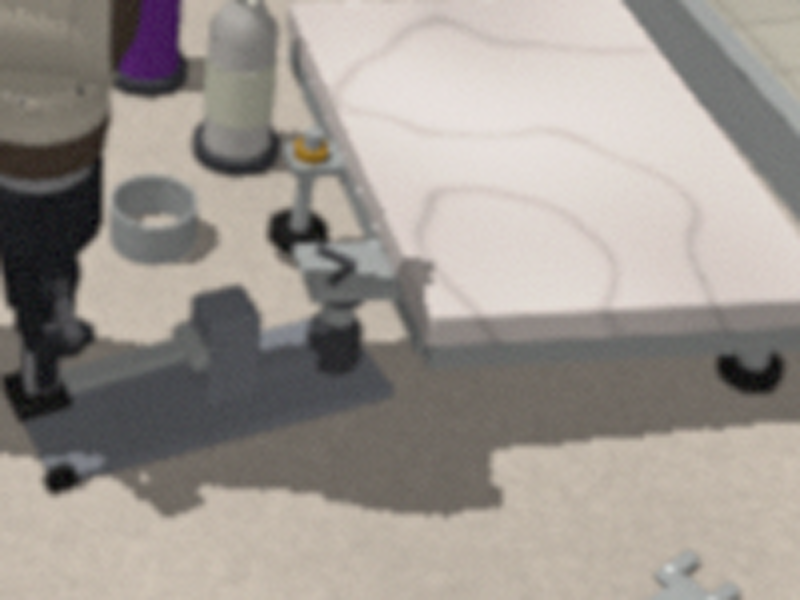

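The picture shows the paddle held down (40,390), the saddle raised against the pad (340,305) and the foot off the table (298,230). Force is steady at 25 N.

```bash
python3 -c "
from workcell import bot
print(bot.job_done())"
```

```text
the job is handed in; nothing more can be done
None
```

I pressed the spray cap fully down and released it, set the jack within about 1 mm of centre under the lift pad, gave the handle a full trial stroke, and handed the job in with the handle held fully down, the tab about 13 mm up and the foot visibly clear of the table, at 14.4 s.

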